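Fit the optics into a shop torch and screw its bezel down

ROBOT

A 7-joint arm with a two-finger parallel gripper is mounted at the origin on the work surface. World frame = base frame: x ahead of the robot, y to its left, z up, the work surface at z = 0. Lengths are in m, angles in rad, forces in N, time in s.
With the tool pointing down it reaches from about 0.35 to 0.9 m from the base axis. Payload 19.9 kg.
Tool frame: the origin (TCP) lies at the very end of the fingers, on their centre line; the grasp point (between the pads) lies arm.tcp_to_grasp behind it (arm.tcp_to_grasp is the distance from the TCP to the grasp point, in m); z points along the fingers, y is the line along which they close (so a half turn about z gives the same grasp; the last joint's range is limited). The gripper opens to 94 mm and grips with 3 to 60 N. Pads are 16 mm wide; open, the fingers measure 119 mm over their backs; the gripper's body (75 mm by 177 mm) begins 78 mm behind the grasp point.
Start: joints at [1.135, 0.417, -0.01, 1.614, 0.005, 1.111, -0.053], TCP at [0.24, -0.577, 0.205] pointing down, gripper open.
Joint ranges: [-2.81, 2.81], [-0.39, 2.02], [-1.27, 1.25], [0.06, 2.57], [-1.19, 4.33], [0.19, 2], [-2.82, 2.82]. Speed limits (rad/s): [1.89, 1.89, 2.39, 2.39, 3.01, 3.01, 3.01].

INTERFACE

Orientations are given as [roll, pitch, yaw] about the fixed x, y, z axes, in that order (R = Rz(yaw) Ry(pitch) Rx(roll)).
In Python, from bench import arm gives the robot as it stands.
- The arm moves only by the tool apply_moves, never from a script. Its argument "series" is a list of rows, each a list of 7 numbers: the shift along the tool's x, y, z in mm, then the turn, a rotation vector about the tool's x, y, z in rad, then the opening, from -1 (shut) to 1 (fully open). A call has 1 to 20 rows; each row is the pose to reach, as a shift and turn from the pose commanded when the call began, along the tool's axes at that moment; what a row does not reach only later rows make up. A row lasts 1/8 s, in which the tool goes at most 62.5 mm and 10.7 degrees, less where a joint would pass 70% of its speed; a pose out of reach is approached as far as the arm can. A call with a gripper value outside its range is refused whole. The fingers move at their own pace and stop on an object; the grip force is fixed at half the most. Time passes only in rows, so rows that repeat a pose let the fingers close. It gives the time, the measured TCP pose, the force, the opening and the grip force at its end, in the units of the state.
- arm.state(): the state, without advancing time (a new reading comes with each control period).
- arm.capture(name): name is "scene" or "top" or "wrist"; returns a dict with "color" (384x512x3 uint8, red, green, blue), "fx", "fy", "cx", "cy" (pixels), "R" (3x3) and "t" (3): a world point X has camera coordinates R X + t. Camera axes: x right, y down, z forward; pixel columns grow to the right and rows downward; lengths in m; the calibration is good to about 2 mm. The wrist camera is an equidistant fisheye: a pixel r from the principal point sees the ray r / f radians off the axis. A picture is of the moment at which its call begins. There is no depth.
- arm.finish_job(): hands the job in; it is judged then, once.
Trained networks look in the newest picture that a camera, given by its name, has taken for a name from the list of things; names that differ only in an ending like _2 or _b are one class to them, and where a whole thing is asked for, a point or a joint stands for the part that bears it (a point fixed in the world has none). Each returns a list of dicts, best first, with "confidence" (0 to 1); they miss things now and then, are a little off and sometimes report something else, mostly with a low value. They report only what shows in the picture. A call takes as long as a camera call. They do not tell look-alikes from the thing itself.
- arm.look_for(camera, label): "bbox" ([left, top, right, bottom] in pixels, round what is visible of it).
The state is a dict: "time_s": time; "q": joint angles; "joint_vel": joint speeds; "effort": joint torques, N m; "tool_pos": TCP position; "tool_rot": TCP orientation; "wrist_force": force on the tool from outside, world axes, zero at the start; "torque": the same for the moment, N m; "finger_gap": opening from 0.0 (shut) to 1.0 (fully open); "finger_force": force on a finger pad.
Only numpy, scipy, OpenCV 4.12 (cv2) and the standard library are available. Lean on these libraries where they do the work, as an engineer would, in place of code of your own. Each camera call takes 0.05 s, during which the arm holds its last target. There are 200 camera calls.

TASK

The shop's big torch stands in the vise with its head open: drop in the lens first, dome up, then every spacer ring that lies on the bench, then the filter on top. Screw the bezel ring down over them, clockwise, until it clamps the stack tight, and leave the torch's selector sleeve with its pointer on 2. Do not disturb the whetstone, the pocket knife or the oil tin.

Things in the scene. Friction and masses are not known exactly. Their poses are not given: they have to be found in the camera images.
- torch: the torch, upright in a low blue vise (fixed, 190 x 84, jaws 50 high). Origin on the bench on the torch's axis; z up, x along the vise towards its screw handle. From below: tube, dark scale flange (diameter 96, top face 65 above the bench), ribbed selector sleeve, bare aluminium barrel (diameter 43, thread ridges to 51), its open rim 107 above the bench.
- torch_seat (a point): centre of the barrel's inner floor, 66 above the bench; axes as the torch. The bore is 37.5 in diameter and 41 deep; its top 6 mm are bevelled open to 40.5 at the rim, so a 34 mm part held 1 mm or more into the mouth and let go drops in. The fingers do not fit into the bore. The finished stack of parts is 24 + 5 per spacer high.
- torch_rim (a point): centre of the barrel's mouth, 41 above the seat. Thread outside the barrel: right-handed (clockwise from above moves the bezel down), three-start, 36 mm a full turn, about 1.4 mm axial play, holds where it is left. The upper ends of its three ridges are at 0, 120 and 240 degrees from the torch's x axis (anticlockwise from above).
- lens: lens in its aluminium cell: round, diameter 34, flat underside, cell 18 high, glass dome (18 wide) rising to 21 in the middle. Origin at the centre of its underside, z up (dome side). A spacer lies on the cell around the dome.
- spacer1: spacer ring 1 (may be absent: then its pose is None from the start): plain flat brass ring, outer diameter 34, inner 27, 5 high, the same both ways up. Origin at its centre, 2.5 above the bench; z along its axis.
- spacer2: spacer ring 2 (may be absent: then its pose is None from the start): plain flat brass ring, outer diameter 34, inner 27, 5 high, the same both ways up. Origin at its centre, 2.5 above the bench; z along its axis.
- spacer3: spacer ring 3 (may be absent: then its pose is None from the start): plain flat brass ring, outer diameter 34, inner 27, 5 high, the same both ways up. Origin at its centre, 2.5 above the bench; z along its axis.
- filter: filter: flat glass disc in a black rim, diameter 34, 6 high, no dome, the same both ways up. Origin at its centre, 3 above the bench; z along its axis.
- bezel: bezel (retaining ring): knurled aluminium cap ring, outer diameter 58.5, 29.5 high, window of 27 in its top; stands on its skirt. Origin at the centre of the skirt's underside, z up. Inside the skirt three thread pins (diameter 5, centres 3 above the underside, reaching in to a circle of 44.6) at 0, 120 and 240 degrees from its x axis, marked by short dark lines on top.
- bezel_nose (a point): lower face of the bezel's inner nose ring (diameter 33, presses on the filter), 12.5 above the skirt's underside. Set on the barrel, the bezel rests deepest (nose 43.5 above the seat) when yawed 14 degrees (modulo 120) anticlockwise of the torch, else up to 12 mm higher; it then goes down only by turning. Once the nose meets the filter, 10 to 25 degrees more clamp it (0.5 N m).
- selector (a joint): angle of the selector sleeve, anticlockwise from above: 0 at number 1, 0.419 at 2, and so on, 0.419 rad a click, to 2.094 at 6 (sprung clicks, 0.1 to 0.2 N m to turn, stops just beyond 1 and 6). Round sleeve, outer diameter 62 (wider than the bezel), coaxial with the torch, from 0 to 14.5 above the seat: the fingers reach it from above, past the barrel or the bezel, at any time in the work.
- selector_pointer (a point): tip of the small steel pointer on the sleeve's outside, 35.5 from the axis and 3 above the seat (spans radius 31 to 36.5, 4 wide; a white line on the sleeve's top lies over it). Grip the sleeve away from it. The white numbers 1 to 6 stand on the flange every 24 degrees, anticlockwise from above, from 1 at -60 to 6 at 60 degrees from the torch's x axis.
- whetstone: bystander: whetstone 180 x 60 on a wooden base 200 x 75, 30 high; origin at the centre of its underside
- pocketknife: bystander: closed pocket knife, 115 x 26 x 14, lying flat; origin at the centre of its underside
- oil_tin: bystander: grey oil tin, diameter 54, 75 high; origin at the centre of its underside
Not all that is in view belongs to the job. What is shaped like the bezel but turquoise is not meant.

How it is judged:
By the outcome, as a careful person would: the job done as asked, in the order asked, and still so for the second after the job is handed in, with the robot touching nothing.
Of spacer1, spacer2, spacer3 only 1 to 3 are there at a start; the rules pass over those that are not, and their reading is None.
At some moment in a run one of lens, spacer1, spacer2, spacer3, filter, bezel may be knocked a few centimetres aside while the robot is not near it.
It also fails if it takes over 210 s, if anything falls off the work surface, if the arm or the gripper's body presses on something with over 40 N, if the wrist force passes 120 N, or if a joint passes its speed limit or range.

## Working session

There is one attempt and no reset: what is moved stays moved. The work goes in short steps, Python scripts to look and compute and a tool call to move; the robot and the scene stay as the last step left them, time stands still between calls to the robot, and variables do not carry over. Pictures are saved under pics/ and viewed, at most 14 in all, crops included, and the job is handed in when it is done.

Besides the shell and the picture viewer there is one more tool, called after "Call:" as name(argument=value, ...), one argument or row to a line, values as JSON. apply_moves: Moves the arm, as the interface text tells. Its arguments: {"type":"object","properties":{"series":{"type":"array"}},"required":["series"]}

```bash
ls; mkdir -p pics; cat > h.py <<'E'
import numpy as np, cv2
from bench import arm
from scipy.spatial.transform import Rotation as Ro
def shot(cam,name=None,crop=None,scale=1):
    c=arm.capture(cam)
    if name:
        im=c["color"][:,:,::-1]
        if crop: im=im[crop[1]:crop[3],crop[0]:crop[2]]
        cv2.imwrite(f"pics/{name}.png",cv2.resize(im,None,fx=scale,fy=scale,interpolation=cv2.INTER_CUBIC))
    return c
def ray(c,u,v,fish):
    x=(u-c["cx"])/c["fx"];y=(v-c["cy"])/c["fy"]
    if fish:
        r=np.hypot(x,y); s=np.sin(r)/r if r>1e-9 else 1
        d=np.array([x*s,y*s,np.cos(r)])
    else: d=np.array([x,y,1.])
    R=np.array(c["R"]);return -R.T@np.array(c["t"]),R.T@d
def onz(c,u,v,z,fish=False):
    o,d=ray(c,u,v,fish);return o+d*(z-o[2])/d[2]
def proj(c,X,fish=False):
    p=np.array(c["R"])@np.array(X)+np.array(c["t"])
    if fish:
        r=np.hypot(p[0],p[1]);th=np.arctan2(r,p[2]);k=th/max(r,1e-9)
        return c["cx"]+c["fx"]*p[0]*k,c["cy"]+c["fy"]*p[1]*k
    return c["cx"]+c["fx"]*p[0]/p[2],c["cy"]+c["fy"]*p[1]/p[2]
def st():
    s=arm.state();return s
E
python3 - <<'E'
from h import *
np.set_printoptions(precision=3,suppress=True)
s=st();print(s,arm.tcp_to_grasp)
for cam in ["top","scene","wrist"]:
    c=shot(cam,cam+"0",scale=1.5 if cam!="wrist" else 1)
    print(cam,c["fx"],c["cx"],c["cy"],-np.array(c["R"]).T@np.array(c["t"]))
    if cam=="wrist":continue
    for l in ["torch","lens","spacer1","filter","bezel","selector_pointer","whetstone","pocketknife","oil_tin"]:
        for d in arm.look_for(cam,l):
            b=d["bbox"];u,v=(b[0]+b[2])/2,(b[1]+b[3])/2
            print(l,round(d["confidence"],2),np.round(b),np.round(onz(c,u,v,0.005)[:2],3))
E
```

```text
pics
{'time_s': 0.0, 'q': array([ 1.135,  0.418, -0.01 ,  1.614,  0.005,  1.111, -0.053]), 'joint_vel': array([-0.001,  0.001,  0.001, -0.002, -0.   , -0.001, -0.   ]), 'effort': array([  0.001, -85.124,   0.639, -42.601,  -0.049,   0.019,   0.   ]), 'tool_pos': array([ 0.24 , -0.577,  0.205]), 'tool_rot': array([-3.14 ,  0.   ,  0.395]), 'wrist_force': array([-0.   ,  0.786, -0.687]), 'torque': array([-0.014,  0.027, -0.022]), 'finger_force': 0.0, 'finger_gap': 0.998219884437382} 0.0188
top 431.34748598720665 249.53404005243112 198.55524173823255 [ 0.502 -0.011  1.118]
torch 0.75 [219. 178. 258. 258.] [0.564 0.024]
lens 0.44 [177. 213. 193. 224.] [0.567 0.163]
spacer1 0.49 [326. 184. 350. 207.] [ 0.617 -0.235]
bezel 0.88 [369. 164. 392. 193.] [ 0.658 -0.346]
bezel 0.75 [327. 184. 352. 208.] [ 0.614 -0.238]
bezel 0.62 [286. 194. 310. 215.] [ 0.596 -0.131]
bezel 0.48 [132. 252. 144. 261.] [0.473 0.285]
selector_pointer 0.63 [225. 214. 255. 238.] [0.545 0.022]
whetstone 0.8 [220.  93. 255. 169.] [0.794 0.021]
pocketknife 0.94 [297. 138. 339. 155.] [ 0.747 -0.188]
pocketknife 0.42 [319.
[... 409 characters left out ...]
r 0.75 [155. 220. 251. 288.] [0.786 0.033]
filter 0.56 [379. 265. 402. 286.] [0.464 0.287]
bezel 0.96 [171. 104. 192. 127.] [ 0.648 -0.35 ]
bezel 0.88 [228. 147. 252. 177.] [ 0.591 -0.136]
bezel 0.85 [199. 129. 231. 152.] [ 0.612 -0.23 ]
bezel 0.25 [280. 180. 312. 200.] [0.516 0.004]
selector_pointer 0.66 [317. 245. 331. 264.] [0.557 0.173]
selector_pointer 0.65 [281. 178. 309. 199.] [ 0.517 -0.   ]
selector_pointer 0.39 [202. 125. 226. 148.] [ 0.608 -0.241]
whetstone 0.59 [154. 224. 251. 288.] [0.79  0.035]
pocketknife 0.84 [166. 155. 188. 198.] [ 0.746 -0.18 ]
oil_tin 0.56 [270. 298. 298. 334.] [0.709 0.238]
wrist 297.3186396354542 254.3235855932219 194.3142469071851 [ 0.305 -0.551  0.385]
```

View pics/top0.png

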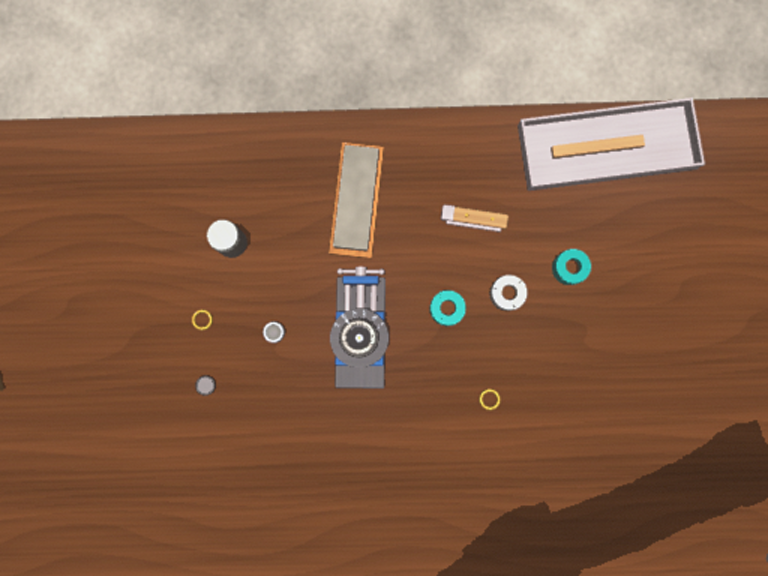

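View pics/scene0.png

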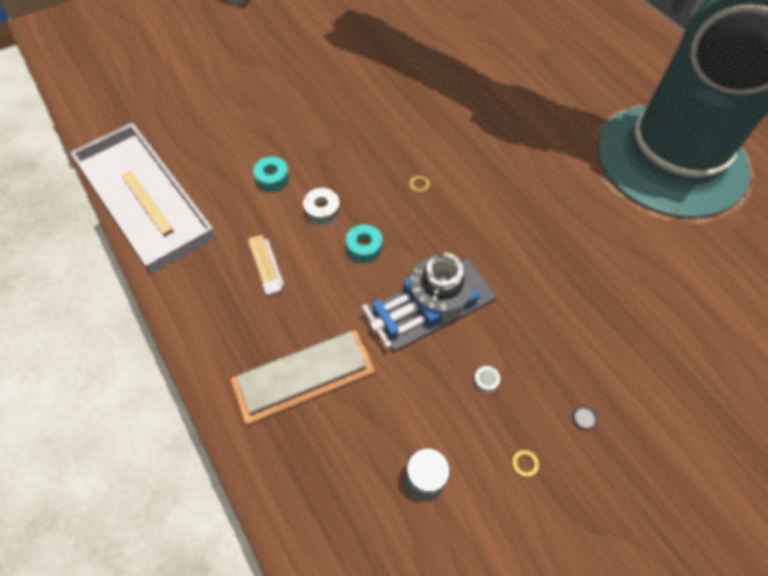

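Both pictures agree. In top0 (1.5x), the torch is at (359,338), the lens at (273,332), the filter at (205,385), and the brass spacers at (202,320) and (489,399), so there are two. Bezel candidates are white (509,292), turquoise (448,308) and turquoise (573,266); by the description I choose the white one.

```bash
cat >> h.py <<'E'
def to(x,y,z,yaw):
    s=arm.state();R=Ro.from_euler("xyz",s["tool_rot"]);d=np.array([x,y,z])-s["tool_pos"]
    sh=R.inv().apply(d)*1000
    rv=(R.inv()*Ro.from_euler("xyz",[np.pi,0,yaw])).as_rotvec()
    print("shift",np.round(sh,1),"turn",np.round(rv,3),"rows>=",round(max(np.linalg.norm(d)/.0625,np.linalg.norm(rv)/.1867),1))
E
python3 - <<'E'
from h import *
c=shot("top")
for n,u,v,z in [("lens",182,221,.018),("spA",134.5,213.2,.005),("filter",136.5,256.5,.006),("spB",326,266,.005),("bezel",339.3,195,.03),("torch",239.3,225.3,.107)]: print(n,onz(c,u,v,z))
to(.52,.18,.24,1.571)
E
```

```text
lens [0.56049989 0.1687574  0.018     ]
spA [0.58469561 0.2938583  0.005     ]
filter [0.47328767 0.28838909 0.006     ]
spB [ 0.43658757 -0.19555077  0.005     ]
bezel [ 0.61508207 -0.23291727  0.03      ]
torch [0.54209438 0.01997916 0.107     ]
shift [ 549.2 -591.2  -34.6] turn [-0.     0.    -1.176] rows>= 12.9
```

Call:
apply_moves(
  series=[
    [40,-45,-35,0,0,0,1],
    [549,-591,-35,0,0,-1.176,1],
    [549,-591,-35,0,0,-1.176,1],
    [549,-591,-35,0,0,-1.176,1],
    [549,-591,-35,0,0,-1.176,1],
    [549,-591,-35,0,0,-1.176,1],
    [549,-591,-35,0,0,-1.176,1],
    [549,-591,-35,0,0,-1.176,1],
    [549,-591,-35,0,0,-1.176,1],
    [549,-591,-35,0,0,-1.176,1],
    [549,-591,-35,0,0,-1.176,1],
    [549,-591,-35,0,0,-1.176,1],
    [549,-591,-35,0,0,-1.176,1],
    [549,-591,-35,0,0,-1.176,1],
    [549,-591,-35,0,0,-1.176,1],
    [549,-591,-35,0,0,-1.176,1],
    [549,-591,-35,0,0,-1.176,1],
  ],
)

```text
time_s: 3.22
tool_pos: [0.5199, 0.1786, 0.2407]
tool_rot: [3.141, 0.001, 1.569]
wrist_force: [0.6, -0.8, 0.3]
finger_gap: 0.999
finger_force: 0.0
```

```bash
python3 - <<'E'
from h import *
np.set_printoptions(precision=3,suppress=True)
c=shot("wrist","w1",scale=1.5)
print(st()["time_s"],st()["tool_pos"],st()["tool_rot"])
for n,X in [("lens",[.5605,.1688,.018]),("spA",[.5847,.2939,.005]),("fil",[.4733,.2884,.006]),("torch",[.542,.02,.107])]: print(n,np.round(proj(c,X,True)))
for l,z in [("lens",.018),("spacer1",.005),("filter",.006),("torch",.05),("selector_pointer",.07)]:
    for d in arm.look_for("wrist",l):
        b=d["bbox"];print(l,round(d["confidence"],2),np.round(b),onz(c,(b[0]+b[2])/2,(b[1]+b[3])/2,z,True))
E
```

```text
3.275 [0.52  0.179 0.241] [3.141 0.    1.569]
lens [284. 179.]
spA [301.  89.]
fil [220.  93.]
torch [272. 308.]
lens 0.86 [269. 164. 294. 192.] [0.557 0.17  0.018]
spacer1 0.63 [288.  77. 312. 101.] [0.583 0.294 0.005]
spacer1 0.19 [363. 239. 450. 276.] [0.78  0.032 0.005]
filter 0.85 [207.  83. 235. 104.] [0.474 0.287 0.006]
filter 0.46 [216. 239. 344. 322.] [0.561 0.001 0.006]
torch 0.86 [217. 240. 344. 321.] [0.557 0.028 0.05 ]
selector_pointer 0.93 [248. 271. 289. 285.] [0.539 0.044 0.07 ]
```

View pics/w1.png

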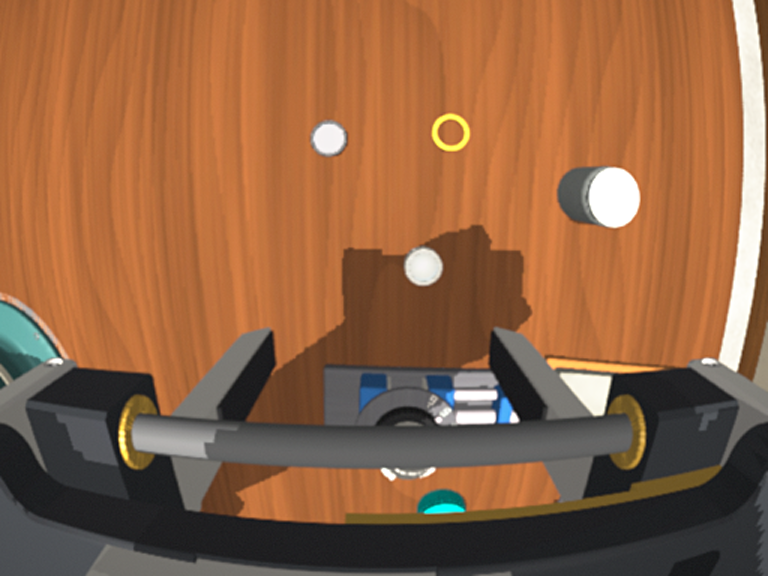

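Wrist picture: filter (329,138), brass spacer (450,132), lens (423,267, dome up, roundish highlight), torch half hidden under the gripper at (410,430). Refine the centres by segmentation.

```bash
cat >> h.py <<'E'
def seg(c,X,rad_px=26,fish=True,thr=40):
    """centre pixel of blob differing from local wood colour, near the projection of X"""
    u,v=proj(c,X,fish);u0,v0=int(u)-rad_px,int(v)-rad_px
    im=cv2.cvtColor(c["color"],cv2.COLOR_RGB2HSV)[v0:v0+2*rad_px,u0:u0+2*rad_px].astype(int)
    rgb=c["color"][v0:v0+2*rad_px,u0:u0+2*rad_px].astype(float)
    ch=rgb/rgb.sum(2,keepdims=True)
    m=(np.linalg.norm(ch-np.median(ch.reshape(-1,3),axis=0),axis=2)>0.08).astype(np.uint8)
    m=cv2.morphologyEx(m,cv2.MORPH_CLOSE,np.ones((3,3)))
    cs,_=cv2.findContours(m,cv2.RETR_EXTERNAL,cv2.CHAIN_APPROX_NONE)
    k=max(cs,key=cv2.contourArea)
    e=cv2.fitEllipse(k)
    P=onz(c,e[0][0]+u0,e[0][1]+v0,X[2],fish)
    a=[onz(c,p[0][0]+u0,p[0][1]+v0,X[2],fish) for p in k]
    r=np.mean([np.linalg.norm(q-P) for q in a])
    return P,r*1000,np.round(e[0]+np.array([u0,v0]),1)
E
python3 - <<'E'
from h import *
c=shot("wrist")
for n,X in [("lens",[.558,.169,.018]),("spA",[.5835,.294,.005]),("fil",[.4735,.288,.006])]: print(n,seg(c,X))
c=shot("top")
for n,X in [("lens",[.558,.169,.018]),("spA",[.5835,.294,.005]),("fil",[.4735,.288,.006]),("spB",[.4366,-.1955,.005]),("bez",[.615,-.233,.0295])]: print(n,seg(c,X,16 if n!="bez" else 22,False))
to(.559,.169,.06,1.571)
E
```

```text
lens (array([0.55793068, 0.17155852, 0.018     ]), np.float64(18.414094754725806), array([281.8, 177.8]))
spA (array([0.58366311, 0.29534787, 0.005     ]), np.float64(17.11184633249441), array([300.2,  88.9]))
fil (array([0.47141109, 0.28968029, 0.006     ]), np.float64(16.88465864538338), array([218.9,  92.5]))
lens (array([0.5606629 , 0.16850683, 0.018     ]), np.float64(17.761640814701757), array([182.1, 220.9]))
spA (array([0.57362733, 0.31779446, 0.005     ]), np.float64(31.767861745035034), array([125.3, 217.7]))Traceback (most recent call last):
  File "<stdin>", line 5, in <module>
  File "h.py", line 42, in seg
    k=max(cs,key=cv2.contourArea)
ValueError: max() iterable argument is empty
```

Call:
apply_moves(
  series=[
    [-9,39,0,0,0,0,0.4],
    [-9,39,60,0,0,0,0.2],
    [-9,39,120,0,0,0,0.1],
    [-9,39,170,0,0,0,0.1],
    [-9,39,170,0,0,0,0.1],
  ],
)

```text
time_s: 4.25
tool_pos: [0.5568, 0.1703, 0.0678]
tool_rot: [-3.136, 0.001, 1.571]
wrist_force: [0.2, 0.2, 0.4]
finger_gap: 0.559
finger_force: 0.0
```

```bash
python3 - <<'E'
from h import *
c=shot("wrist","w2")
p=st()["tool_pos"];print(p,proj(c,p,True),proj(c,[.559,.17,.018],True))
print(seg(c,[.559,.17,.018],36))
to(.559,.17,.008,1.571)
E
```

```text
[0.5584169  0.1710278  0.07048417] (np.float64(256.58909447502145), np.float64(231.24348742372936)) (np.float64(257.1817234127093), np.float64(208.8072869248847))
(array([0.55833203, 0.17250618, 0.018     ]), np.float64(18.27500300462822), array([256.4, 205.8]))
shift [-1.   0.7 62.5] turn [-0.002 -0.     0.   ] rows>= 1.0
```

View pics/w2.png

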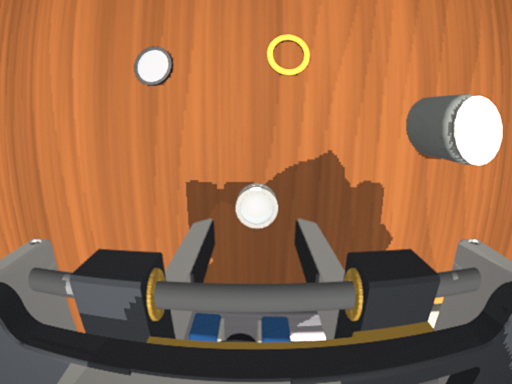

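```bash
python3 - <<'E'
from h import *
im=cv2.imread("pics/w2.png")
cv2.imwrite("pics/w2c.png",cv2.resize(im[175:235,220:300],None,fx=7,fy=7,interpolation=cv2.INTER_CUBIC))
E
```

```text
(no output)
```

View pics/w2c.png

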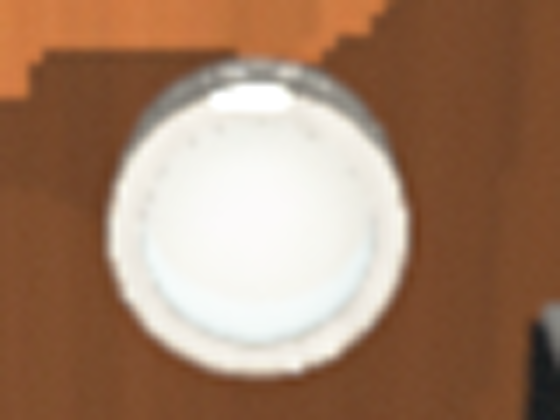

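Call:
apply_moves(
  series=[
    [0,1,30,0,0,0,0.1],
    [0,1,61,0,0,0,0.1],
    [0,1,61,0,0,0,-0.2],
    [0,1,61,0,0,0,-0.6],
    [0,1,61,0,0,0,-1],
    [0,1,61,0,0,0,-1],
    [0,1,61,0,0,0,-1],
    [0,1,61,0,0,0,-1],
  ],
)

```text
time_s: 5.3
tool_pos: [0.5611, 0.1714, 0.0118]
tool_rot: [3.139, -0.001, 1.571]
wrist_force: [-2.1, -0.2, 10.5]
finger_gap: 0.347
finger_force: 30.0
```

Crop: the lens is dome up, with its top centre near (257,209) in the full picture. Lift it and look at the torch.

Call:
apply_moves(
  series=[
    [0,0,-60,0,0,0,-1],
    [0,0,-120,0,0,0,-1],
    [-60,0,-150,0,0,0,-1],
    [-120,-10,-150,0,0,0,-1],
    [-180,-18,-150,0,0,0,-1],
    [-240,-18,-150,0,0,0,-1],
    [-261,-18,-150,0,0,0,-1],
    [-261,-18,-150,0,0,0,-1],
    [-261,-18,-150,0,0,0,-1],
    [-261,-18,-150,0,0,0,-1],
  ],
)

```text
time_s: 6.55
tool_pos: [0.5421, -0.0889, 0.1599]
tool_rot: [3.141, -0.0, 1.573]
wrist_force: [-0.7, -0.0, -0.6]
finger_gap: 0.35
finger_force: 30.0
```

```bash
python3 - <<'E'
from h import *
c=shot("wrist","w3",scale=1.5)
s=st();p=s["tool_pos"];print(p,s["tool_rot"],s["finger_gap"],proj(c,p,True),proj(c,[.542,.02,.107],True))
for l in ["selector_pointer","torch","lens"]:
    for d in arm.look_for("wrist",l)[:2]: print(l,round(d["confidence"],2),np.round(d["bbox"]))
E
```

```text
[ 0.54199613 -0.08907458  0.1596948 ] [ 3.14132633e+00 -1.44994959e-04  1.57252217e+00] 0.3517106151497193 (np.float64(254.15134905912078), np.float64(230.95943964988606)) (np.float64(254.3189332860248), np.float64(70.84389660857103))
selector_pointer 0.83 [216.  52. 291. 112.]
torch 0.87 [179.  25. 372. 129.]
lens 0.59 [225. 202. 281. 264.]
```

View pics/w3.png

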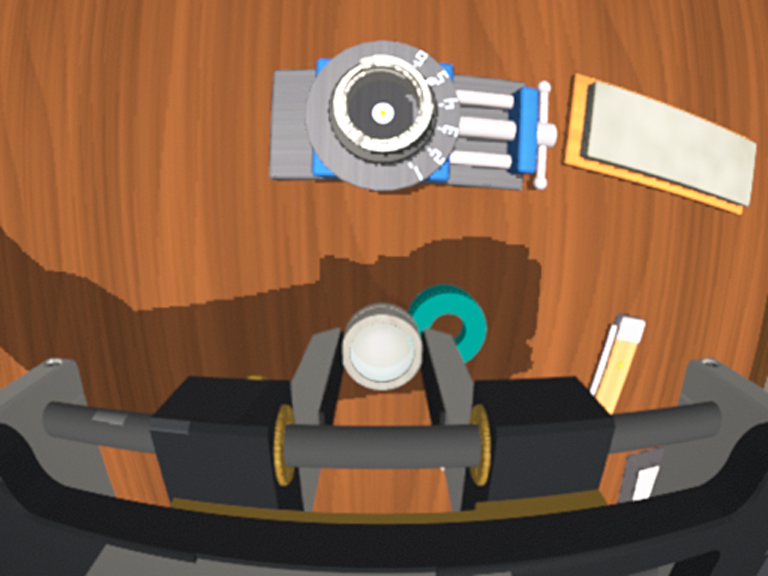

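w3: torch rim centred near (382,105), numbers 1 to 6 on the flange's right side from (417,170) to (421,58), lens held between the fingers at (382,350). Crop the torch for rim and pointer.

```bash
python3 - <<'E'
from h import *
c=shot("wrist","w3c",crop=(190,15,320,130),scale=5)
E
```

```text
(no output)
```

View pics/w3c.png

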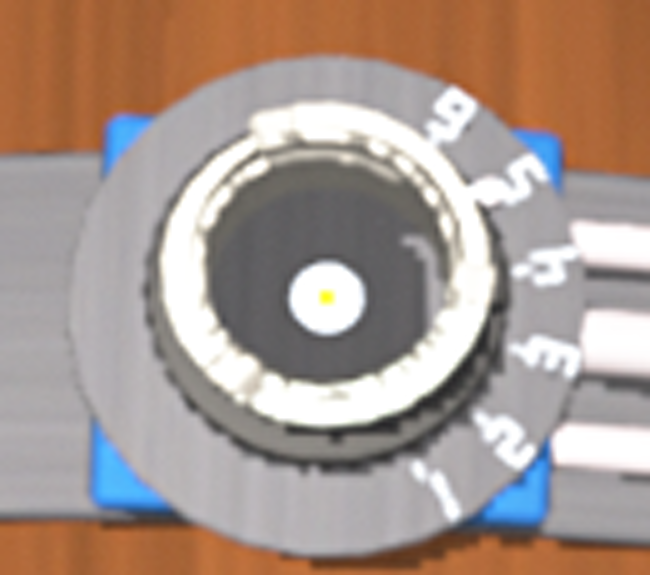

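```bash
python3 - <<'E'
from h import *
c=arm.capture("wrist")
f=lambda x,y,z:onz(c,190+(x+.5)/5-.5,15+(y+.5)/5-.5,z,True)
print("LED",f(327,297,.066))
th=np.linspace(0,6.28,60)
for nm,(cx,cy,a,b),z in [("flange",(327,306,257.5,249),.065),("rim",(328,265.5,166,162.5),.104)]:
    P=np.array([f(cx+a*np.cos(t),cy+b*np.sin(t),z) for t in th]);print(nm,P.mean(0),np.hypot(*(P-P.mean(0))[:,:2].T).mean())
C=f(327,297,.066)
for n,x,y in [(1,437,490),(2,508,440),(3,548,356),(4,546,268),(5,515,185),(6,452,115)]:
    d=f(x,y,.065)-C;a=np.degrees(np.arctan2(d[1],d[0]));print(n,a,a-(-84+24*n),np.hypot(d[0],d[1]))
for x,y in [(490,192),(475,190)]:
    d=f(x,y,.075)-C;print(np.degrees(np.arctan2(d[1],d[0])),np.hypot(d[0],d[1]))
# lens in hand
s=st();p=s["tool_pos"]; print(p,onz(c,382/1.5,356/1.5,p[2]+.007,True))
E
```

```text
LED [0.54258248 0.02310642 0.066     ]
flange [0.54336035 0.02273793 0.065     ] 0.04726906955178416
rim [0.54307129 0.0225829  0.104     ] 0.026269284415575626
1 -60.608882140675746 -0.6088821406757461 0.04084423192931545
2 -38.29621278469294 -2.2962127846929405 0.04207998756256341
3 -14.119522283515751 -2.1195222835157512 0.041629844221720856
4 9.25873914971116 -2.7412608502888407 0.04057412515298577
5 32.993640089851645 -3.0063599101483547 0.04104285516740422
6 57.344424745805505 -2.6555752541944955 0.04248224864007701
32.73353971057754 0.03409696465392092
35.72978860342503 0.03205865689882774
[ 0.54183784 -0.08989842  0.15941137] [ 0.54217217 -0.0915051   0.16641137]
```

Torch at (0.543, 0.0227), yaw about -2°. The pointer stands at 5 (33° in world). Go over the mouth with the lens.

Call:
apply_moves(
  series=[
    [55,1,0,0,0,0,-1],
    [114,1,0,0,0,0,-1],
    [114,1,24,0,0,0,-1],
    [114,1,24,0,0,0,-1],
    [114,1,24,0,0,0,-1],
  ],
)

```text
time_s: 7.48
tool_pos: [0.5431, 0.0232, 0.136]
tool_rot: [3.141, 0.0, 1.57]
wrist_force: [0.4, -0.7, -0.4]
finger_gap: 0.352
finger_force: 30.0
```

```bash
python3 - <<'E'
from h import *
c=shot("wrist","w4",crop=(200,170,310,255),scale=6)
s=st();p=s["tool_pos"];print(p)
E
```

```text
[0.54322405 0.02312667 0.13612366]
```

View pics/w4.png

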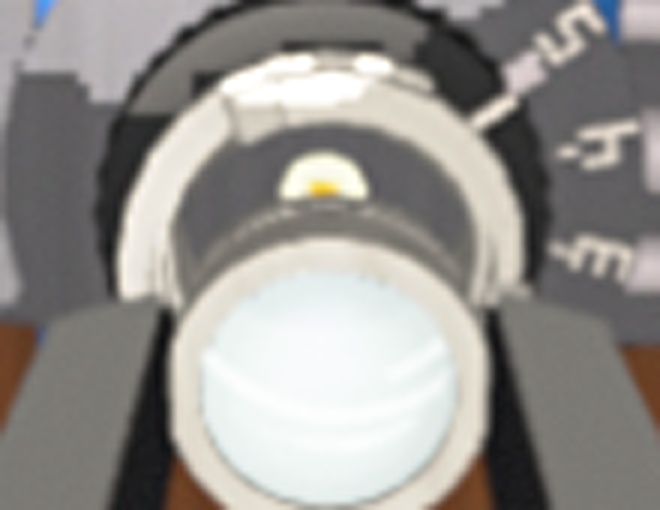

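w4: the lens is over the mouth at (330,375), about 1 mm right of the LED at (323,190). The pointer's white line (495,112) clearly aims at 5. Lower and release.

Call:
apply_moves(
  series=[
    [1,-0.5,10,0,0,0,-1],
    [1,-0.5,17,0,0,0,-1],
    [1,-0.5,21,0,0,0,-1],
    [1,-0.5,21,0,0,0,-1],
    [1,-0.5,21,0,0,0,-1],
  ],
)

```text
time_s: 8.15
tool_pos: [0.5424, 0.0249, 0.1146]
tool_rot: [3.141, -0.0, 1.571]
wrist_force: [0.4, -0.7, -0.2]
finger_gap: 0.346
finger_force: 30.0
```

Call:
apply_moves(
  series=[
    [0,0,0,0,0,0,-0.1],
    [0,0,0,0,0,0,0],
    [0,0,-10,0,0,0,0.1],
    [0,0,-60,0,0,0,0.1],
    [60,20,-80,0,0,0,0.1],
    [120,41,-80,0,0,0,0.1],
    [180,41,-80,0,0,0,0.1],
    [230,41,-60,0,0,0,0.1],
    [250,41,-20,0,0,0,0.1],
    [250,41,35,0,0,0,0.1],
    [250,41,55,0,0,0,0.1],
    [250,41,55,0,0,0,0.1],
    [250,41,55,0,0,0,0.1],
  ],
)

```text
time_s: 9.78
tool_pos: [0.5845, 0.2751, 0.0617]
tool_rot: [3.139, -0.001, 1.57]
wrist_force: [0.2, 0.3, -0.2]
finger_gap: 0.552
finger_force: 0.0
```

```bash
python3 - <<'E'
from h import *
c=shot("wrist","w5",scale=1.5)
s=st();print(s["tool_pos"],s["finger_gap"])
P,r,_=seg(c,[.584,.294,.005],36);print(P,r,_)
to(P[0],P[1],.0025,1.571)
for X in [[.5435,.0235,.09]]: print(proj(c,X,True))
E
```

```text
[0.58446449 0.27509478 0.06166702] 0.549748228882842
[0.58377237 0.29649719 0.005     ] 16.59990950447743 [253.1 180.8]
shift [21.3 -0.9 59.2] turn [ 0.002 -0.001 -0.001] rows>= 1.0
(np.float64(215.42929147683722), np.float64(456.72755750094564))
```

View pics/w5.png

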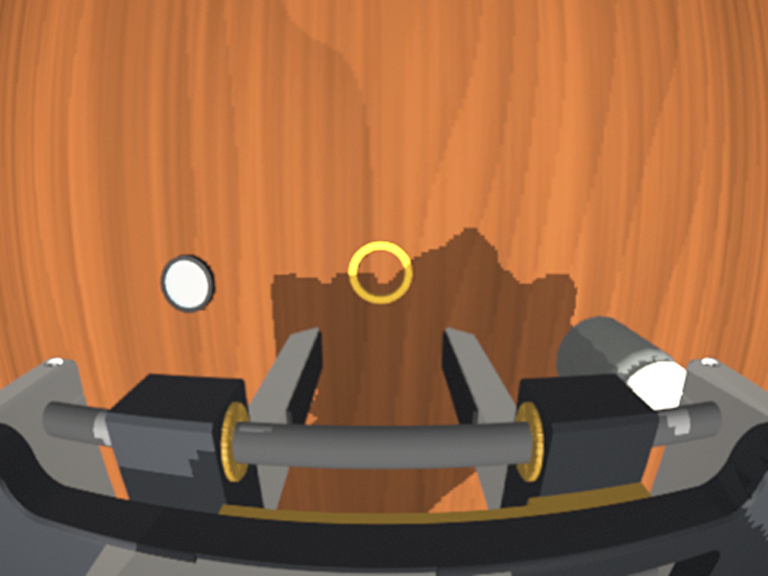

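w5: spacer at (380,272), nothing close by. Go down on it.

Call:
apply_moves(
  series=[
    [20.5,-1,20,0,0,0,0.1],
    [20.5,-1,50,0,0,0,0.1],
    [20.5,-1,59,0,0,0,0.1],
    [20.5,-1,59,0,0,0,0.1],
    [20.5,-1,59,0,0,0,0.1],
  ],
)

```text
time_s: 10.45
tool_pos: [0.5832, 0.2953, 0.0018]
tool_rot: [3.14, -0.001, 1.57]
wrist_force: [0.1, -0.1, 0.6]
finger_gap: 0.549
finger_force: 0.0
```

Close, then lift and carry to above the torch.

Call:
apply_moves(
  series=[
    [0,0,-1,0,0,0,-0.3],
    [0,0,-1,0,0,0,-1],
    [0,0,-1,0,0,0,-1],
    [0,0,-1,0,0,0,-1],
    [0,0,-1,0,0,0,-1],
  ],
)

```text
time_s: 11.08
tool_pos: [0.5826, 0.2953, 0.0018]
tool_rot: [3.141, -0.0, 1.571]
wrist_force: [0.2, -1.8, 5.2]
finger_gap: 0.341
finger_force: 30.0
```

Call:
apply_moves(
  series=[
    [0,0,-60,0,0,0,-1],
    [0,0,-120,0,0,0,-1],
    [-60,0,-160,0,0,0,-1],
    [-120,-10,-160,0,0,0,-1],
    [-180,-30,-160,0,0,0,-1],
    [-240,-40,-160,0,0,0,-1],
    [-271,-40,-145,0,0,0,-1],
    [-271,-40,-130,0,0,0,-1],
    [-271,-40,-130,0,0,0,-1],
    [-271,-40,-130,0,0,0,-1],
  ],
)

```text
time_s: 12.32
tool_pos: [0.5425, 0.0258, 0.1318]
tool_rot: [3.141, -0.001, 1.573]
wrist_force: [0.4, 0.7, 0.1]
finger_gap: 0.342
finger_force: 30.0
```

```bash
python3 - <<'E'
from h import *
c=shot("wrist","w6",crop=(180,140,330,255),scale=5)
s=st();p=s["tool_pos"];print(p,s["finger_gap"],proj(c,p,True))
to(.543,.0243,.1085,1.571)
E
```

```text
[0.54259423 0.02565144 0.13191624] 0.3409534295917166 (np.float64(254.30346068071108), np.float64(231.03841762056132))
shift [-1.4  0.4 23.4] turn [ 0.    -0.     0.002] rows>= 0.4
```

View pics/w6.png

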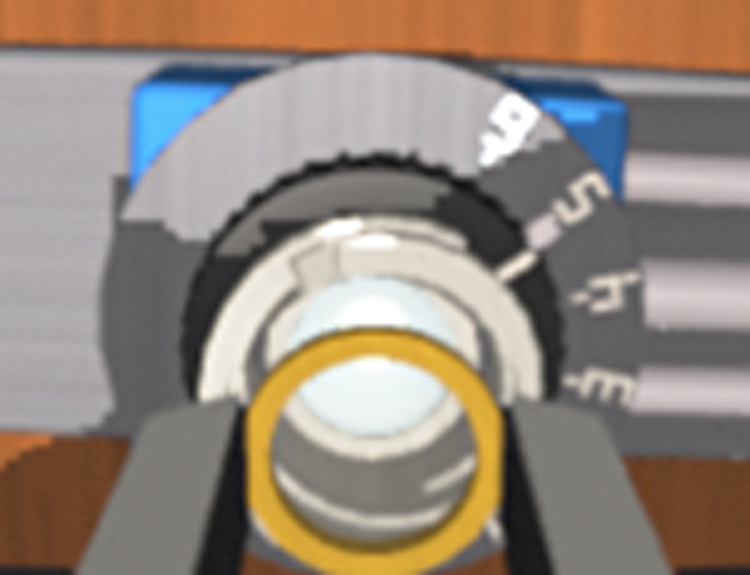

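w6: the lens sits flat in the barrel, dome up (370,350). The ring is held centred at (375,455). Lower it into the mouth.

Call:
apply_moves(
  series=[
    [-2.3,0.3,12,0,0,0,-1],
    [-2.3,0.3,20,0,0,0,-1],
    [-2.3,0.3,24,0,0,0,-1],
    [-2.3,0.3,24,0,0,0,-1],
    [-2.3,0.3,24,0,0,0,-1],
  ],
)

```text
time_s: 13.0
tool_pos: [0.5427, 0.022, 0.1076]
tool_rot: [3.141, -0.0, 1.571]
wrist_force: [0.2, 0.3, 0.3]
finger_gap: 0.332
finger_force: 30.0
```

Call:
apply_moves(
  series=[
    [1,0,0,0,0,0,-1],
    [1,0,0,0,0,0,-0.1],
    [1,0,0,0,0,0,0],
    [0,0,-10,0,0,0,0.1],
    [0,0,-60,0,0,0,0.1],
    [-60,-20,-75,0,0,0,0.1],
    [-110,-50,-75,0,0,0,0.1],
    [-165,-75,-75,0,0,0,0.1],
    [-220,-105,-60,0,0,0,0.1],
    [-236,-106,-10,0,0,0,0.1],
    [-236,-106,40,0,0,0,0.1],
    [-236,-106,50,0,0,0,0.1],
    [-236,-106,50,0,0,0,0.1],
    [-236,-106,50,0,0,0,0.1],
  ],
)

```text
time_s: 14.75
tool_pos: [0.4378, -0.2143, 0.0592]
tool_rot: [3.14, 0.001, 1.571]
wrist_force: [0.2, -0.4, 0.0]
finger_gap: 0.551
finger_force: 0.0
```

```bash
python3 - <<'E'
from h import *
c=shot("wrist","w7")
s=st();print(s["tool_pos"],s["finger_gap"])
P,r,_=seg(c,[.4366,-.1955,.005],36);print(P,r,_)
for d in arm.look_for("wrist","spacer1"): print(d)
to(P[0],P[1]-.001,.002,1.571)
E
```

```text
[ 0.43766958 -0.21435584  0.05913854] 0.5470328965684671
[ 0.4347804  -0.19367985  0.005     ] 16.60356282143777 [250.3 182.2]
{'bbox': [230.9, 163.8, 271.6, 202.5], 'confidence': 0.57}
shift [19.7 -2.8 56.9] turn [0.002 0.001 0.   ] rows>= 1.0
```

Call:
apply_moves(
  series=[
    [19.5,-2.8,25,0,0,0,0.1],
    [19.5,-2.8,50,0,0,0,0.1],
    [19.5,-2.8,57,0,0,0,0.1],
    [19.5,-2.8,57,0,0,0,0.1],
    [19.5,-2.8,57,0,0,0,-0.3],
    [19.5,-2.8,57,0,0,0,-1],
    [19.5,-2.8,57,0,0,0,-1],
    [19.5,-2.8,57,0,0,0,-1],
    [19.5,-2.8,57,0,0,0,-1],
  ],
)

```text
time_s: 15.98
tool_pos: [0.4341, -0.1948, 0.0009]
tool_rot: [3.141, 0.001, 1.571]
wrist_force: [-1.0, -1.4, 7.8]
finger_gap: 0.341
finger_force: 30.0
```

Call:
apply_moves(
  series=[
    [0,0,-60,0,0,0,-1],
    [0,0,-120,0,0,0,-1],
    [55,20,-150,0,0,0,-1],
    [110,45,-160,0,0,0,-1],
    [165,80,-160,0,0,0,-1],
    [200,106,-160,0,0,0,-1],
    [219,107,-145,0,0,0,-1],
    [219,107,-130,0,0,0,-1],
    [219,107,-130,0,0,0,-1],
    [219,107,-130,0,0,0,-1],
  ],
)

```text
time_s: 17.23
tool_pos: [0.5409, 0.0234, 0.1308]
tool_rot: [3.141, 0.0, 1.569]
wrist_force: [-0.6, 0.6, 0.3]
finger_gap: 0.344
finger_force: 30.0
```

```bash
python3 - <<'E'
from h import *
c=shot("wrist","w8",crop=(180,140,330,255),scale=5)
s=st();p=s["tool_pos"];print(p,s["finger_gap"],proj(c,p,True))
to(.543,.0235,.108,1.571)
c=arm.capture("top")
for n,X in [("fil",[.473,.2885,.006]),("bez",[.615,-.233,.0295])]: print(n,seg(c,X,20,False))
E
```

```text
[0.54103068 0.02351975 0.1309749 ] 0.3448349590928417 (np.float64(254.36631286927337), np.float64(230.70600940052555))
shift [-0.  2. 23.] turn [ 0.001  0.    -0.002] rows>= 0.4
fil (array([0.4732426 , 0.28844654, 0.006     ]), np.float64(16.594428907813857), array([136.5, 256.5]))
bez (array([ 0.61580001, -0.23183814,  0.0295    ]), np.float64(30.622780041600556), array([338.8, 194.8]))
```

View pics/w8.png

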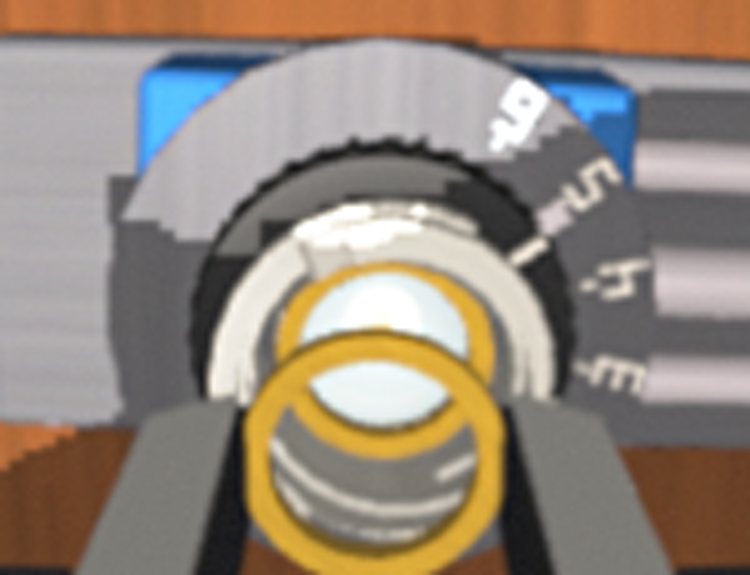

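w8: the first ring lies flat on the lens (385,360). The second is held at (375,455). Insert it.

Call:
apply_moves(
  series=[
    [0,2,12,0,0,0,-1],
    [0,2,20,0,0,0,-1],
    [0,2,24,0,0,0,-1],
    [0,2,24,0,0,0,-1],
    [0,2,24,0,0,0,-1],
  ],
)

```text
time_s: 17.95
tool_pos: [0.5428, 0.0244, 0.1065]
tool_rot: [-3.141, 0.0, 1.571]
wrist_force: [-1.8, -0.7, 4.8]
finger_gap: 0.341
finger_force: 35.3
```

Call:
apply_moves(
  series=[
    [-1,0,-0.3,0,0,0,-1],
    [-1,0,-0.3,0,0,0,-0.1],
    [-1,0,-0.3,0,0,0,0],
    [0,0,-10,0,0,0,0.1],
    [0,0,-60,0,0,0,0.1],
    [60,-20,-75,0,0,0,0.1],
    [115,-40,-75,0,0,0,0.1],
    [170,-60,-75,0,0,0,0.1],
    [225,-70,-60,0,0,0,0.1],
    [244,-70,-10,0,0,0,0.1],
    [244,-70,40,0,0,0,0.1],
    [244,-70,50,0,0,0,0.1],
    [244,-70,50,0,0,0,0.1],
    [244,-70,50,0,0,0,0.1],
  ],
)

```text
time_s: 19.7
tool_pos: [0.474, 0.2688, 0.0584]
tool_rot: [3.139, -0.001, 1.57]
wrist_force: [0.2, 0.6, 0.4]
finger_gap: 0.551
finger_force: 0.0
```

```bash
python3 - <<'E'
from h import *
c=shot("wrist","w9")
s=st();print(s["tool_pos"],s["finger_gap"])
P,r,_=seg(c,[.473,.2885,.006],36);print(P,r,_)
for d in arm.look_for("wrist","filter"): print(d)
to(P[0],P[1]-.001,.002,1.571)
E
```

```text
[0.4738844  0.26870249 0.05825203] 0.549094131486438
[0.47107396 0.29050656 0.006     ] 16.65519369355151 [250.4 181.4]
{'bbox': [230.7, 159.5, 273.9, 203.1], 'confidence': 0.61}
shift [20.9 -2.8 56. ] turn [ 0.002 -0.001 -0.001] rows>= 1.0
```

Call:
apply_moves(
  series=[
    [20.5,-2,25,0,0,0,0.1],
    [20.5,-2,50,0,0,0,0.1],
    [20.5,-2,55,0,0,0,0.1],
    [20.5,-2,55,0,0,0,0.1],
    [20.5,-2,55,0,0,0,-0.3],
    [20.5,-2,55,0,0,0,-1],
    [20.5,-2,55,0,0,0,-1],
    [20.5,-2,55,0,0,0,-1],
    [20.5,-2,55,0,0,0,-1],
  ],
)

```text
time_s: 20.92
tool_pos: [0.4713, 0.289, 0.0021]
tool_rot: [3.141, -0.0, 1.571]
wrist_force: [-0.1, -1.7, 7.2]
finger_gap: 0.343
finger_force: 30.0
```

Call:
apply_moves(
  series=[
    [0,0,-60,0,0,0,-1],
    [0,0,-120,0,0,0,-1],
    [-60,20,-150,0,0,0,-1],
    [-115,40,-160,0,0,0,-1],
    [-170,60,-160,0,0,0,-1],
    [-230,72,-160,0,0,0,-1],
    [-264,72,-145,0,0,0,-1],
    [-264,72,-130,0,0,0,-1],
    [-264,72,-130,0,0,0,-1],
    [-264,72,-130,0,0,0,-1],
  ],
)

```text
time_s: 22.18
tool_pos: [0.5429, 0.0265, 0.132]
tool_rot: [3.141, -0.001, 1.573]
wrist_force: [0.3, -1.0, 0.3]
finger_gap: 0.352
finger_force: 30.0
```

```bash
python3 - <<'E'
from h import *
c=shot("wrist","w10",crop=(180,140,330,255),scale=5)
s=st();p=s["tool_pos"];print(p,s["finger_gap"],proj(c,p,True))
to(.543,.0235,.108,1.571)
E
```

```text
[0.54304423 0.02634199 0.13203319] 0.3431530130011399 (np.float64(254.32882871239642), np.float64(231.053674719681))
shift [-2.9 -0.1 24. ] turn [ 0.001 -0.     0.002] rows>= 0.4
```

View pics/w10.png

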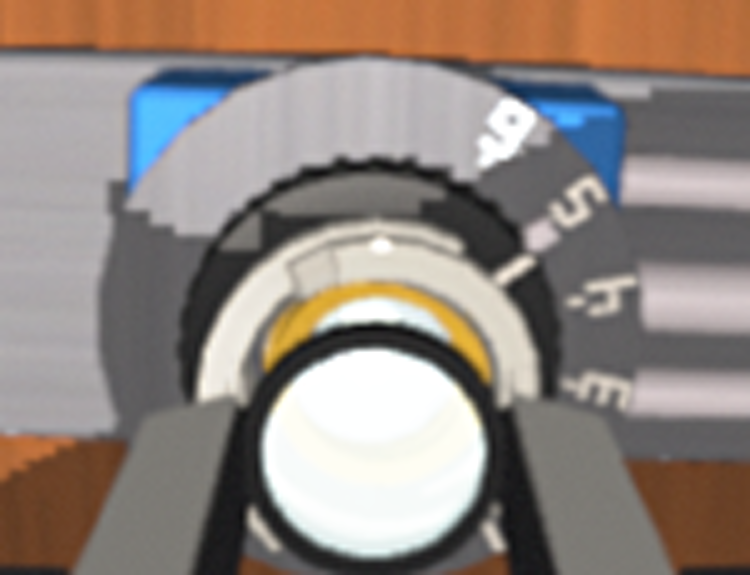

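w10: the second ring lies in the barrel (380,320). The filter is held at (375,445).

Call:
apply_moves(
  series=[
    [-2.5,0,12,0,0,0,-1],
    [-2.5,0,20,0,0,0,-1],
    [-2.5,0,24,0,0,0,-1],
    [-2.5,0,24,0,0,0,-1],
    [-2.5,0,24,0,0,0,-1],
  ],
)

```text
time_s: 22.85
tool_pos: [0.5429, 0.0226, 0.1075]
tool_rot: [3.141, -0.0, 1.571]
wrist_force: [-0.2, -0.1, 0.9]
finger_gap: 0.344
finger_force: 30.0
```

Call:
apply_moves(
  series=[
    [0,0,0,0,0,0,-0.1],
    [0,0,0,0,0,0,0],
    [0,0,-10,0,0,0,0.1],
    [0,0,-60,0,0,0,0.1],
    [-60,20,-75,0,0,0,0.5],
    [-120,40,-75,0,0,0,0.8],
    [-180,60,-75,0,0,0,0.8],
    [-230,73,-60,0,0,0,0.8],
    [-285,73,-40,0,0,0,0.8],
    [-295,73,15,0,0,0,0.8],
    [-295,73,45,0,0,0,0.8],
    [-295,73,45,0,0,0,0.8],
    [-295,73,45,0,0,0,0.8],
  ],
)

```text
time_s: 24.48
tool_pos: [0.6168, -0.2725, 0.0644]
tool_rot: [3.14, 0.0, 1.571]
wrist_force: [0.7, 0.8, -0.2]
finger_gap: 0.9
finger_force: 0.0
```

```bash
python3 - <<'E'
from h import *
c=shot("wrist")
s=st();print(s["tool_pos"],s["finger_gap"])
u,v=map(int,proj(c,[.6158,-.232,.0295],True));print(u,v)
for d in arm.look_for("wrist","bezel"): print(d)
im=c["color"][v-60:v+60,u-70:u+70,::-1];cv2.imwrite("pics/w11.png",cv2.resize(im,None,fx=5,fy=5,interpolation=cv2.INTER_CUBIC))
np.save("w11.npy",np.array([u-70,v-60]))
E
```

```text
[ 0.61694029 -0.27256892  0.06457385] 0.9028699876863874
252 160
{'bbox': [179.8, 0.0, 261.1, 68.2], 'confidence': 0.71}
{'bbox': [208.7, 120.3, 288.9, 201.2], 'confidence': 0.59}
```

View pics/w11.png

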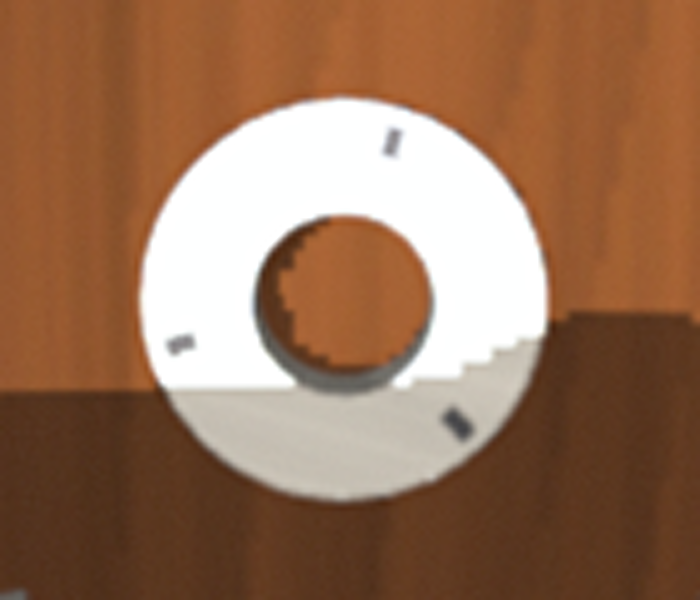

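w11: silver bezel centred (344,299), dark marks at (393,141), (180,344) and (458,423). This is the bezel: aluminium, not turquoise.

```bash
python3 - <<'E'
from h import *
c=arm.capture("wrist");u0,v0=np.load("w11.npy")
f=lambda x,y:onz(c,u0+(x+.5)/5-.5,v0+(y+.5)/5-.5,.0295,True)
C=f(344,299);print(C,np.linalg.norm(f(548,299)-C))
for x,y in [(393,141),(180,344),(458,423)]:
    d=f(x,y)-C;a=np.degrees(np.arctan2(d[1],d[0]));print(a,a%120)
to(C[0],C[1]-.001,.006,1.571)
E
```

```text
[ 0.61419613 -0.23112725  0.0295    ] 0.029694527712629468
72.89602697852645 72.89602697852645
-164.86212010476228 75.13787989523772
-47.68158089448386 72.31841910551614
shift [40.6 -2.6 58.2] turn [ 0.002  0.001 -0.   ] rows>= 1.1
```

Centre it in hand by gripping twice, first along y (yaw 0), then along x (yaw 90°).

Call:
apply_moves(
  series=[
    [41,-2,0,0,0,0.18,0.6],
    [41,-2,0,0,0,0.36,0.6],
    [41,-2,0,0,0,0.54,0.6],
    [41,-2,0,0,0,0.72,0.6],
    [41,-2,0,0,0,0.9,0.6],
    [41,-2,0,0,0,1.08,0.6],
    [41,-2,0,0,0,1.26,0.6],
    [41,-2,0,0,0,1.44,0.6],
    [41,-2,0,0,0,1.571,0.6],
    [41,-2,20,0,0,1.571,0.6],
    [41,-2,45,0,0,1.571,0.6],
    [41,-2,58,0,0,1.571,0.6],
    [41,-2,58,0,0,1.571,0.6],
    [41,-2,58,0,0,1.571,0.2],
    [41,-2,58,0,0,1.571,0],
    [41,-2,58,0,0,1.571,0],
    [41,-2,58,0,0,1.571,0],
    [41,-2,58,0,0,1.571,0],
  ],
)

```text
time_s: 26.88
tool_pos: [0.6143, -0.2317, 0.0052]
tool_rot: [3.141, -0.001, -0.0]
wrist_force: [-0.9, -0.2, 7.2]
finger_gap: 0.616
finger_force: 30.0
```

Call:
apply_moves(
  series=[
    [0,0,0,0,0,0,0.5],
    [0,0,0,0,0,0,0.6],
    [0,0,-20,0,0,0,0.6],
    [0,0,-40,0,0,-0.18,0.6],
    [0,0,-40,0,0,-0.36,0.6],
    [0,0,-40,0,0,-0.54,0.6],
    [0,0,-40,0,0,-0.72,0.6],
    [0,0,-40,0,0,-0.9,0.6],
    [0,0,-40,0,0,-1.08,0.6],
    [0,0,-40,0,0,-1.26,0.6],
    [0,0,-40,0,0,-1.44,0.6],
    [0,0,-40,0,0,-1.571,0.6],
    [0,0,-20,0,0,-1.571,0.6],
    [0,0,-1,0,0,-1.571,0.6],
    [0,0,-1,0,0,-1.571,0.6],
    [0,0,-1,0,0,-1.571,0.2],
    [0,0,-1,0,0,-1.571,0],
    [0,0,-1,0,0,-1.571,0],
    [0,0,-1,0,0,-1.571,0],
    [0,0,-1,0,0,-1.571,0],
  ],
)

```text
time_s: 29.38
tool_pos: [0.6142, -0.2315, 0.006]
tool_rot: [3.141, 0.0, 1.571]
wrist_force: [-1.2, 0.4, 6.3]
finger_gap: 0.619
finger_force: 30.0
```

Call:
apply_moves(
  series=[
    [0,0,-60,0,0,0,-1],
    [0,0,-120,0,0,-0.15,-1],
    [50,-15,-160,0,0,-0.3,-1],
    [100,-30,-160,0,0,-0.45,-1],
    [150,-45,-160,0,0,-0.6,-1],
    [200,-60,-160,0,0,-0.75,-1],
    [240,-71,-160,0,0,-0.9,-1],
    [254,-71,-160,0,0,-1.072,-1],
    [254,-71,-140,0,0,-1.072,-1],
    [254,-71,-130,0,0,-1.072,-1],
    [254,-71,-130,0,0,-1.072,-1],
    [254,-71,-130,0,0,-1.072,-1],
    [254,-71,-130,0,0,-1.072,-1],
  ],
)

```text
time_s: 31.0
tool_pos: [0.5431, 0.0223, 0.1358]
tool_rot: [3.141, 0.001, 2.642]
wrist_force: [-0.1, -0.4, -1.2]
finger_gap: 0.616
finger_force: 30.0
```

```bash
python3 - <<'E'
from h import *
s=st();p=s["tool_pos"];print(p,s["tool_rot"],s["finger_gap"],s["wrist_force"],s["torque"])
to(.543,.0224,.120,np.radians(151.4))
E
```

```text
[0.54309778 0.02232842 0.13581041] [3.14137629e+00 5.13195765e-04 2.64199822e+00] 0.6161823134806206 [-0.14607322 -0.41809139 -1.24943901] [ 0.02862308 -0.16519936  0.02429461]
shift [ 0.1  0.  15.8] turn [ 0.     0.001 -0.   ] rows>= 0.3
```

Call:
apply_moves(
  series=[
    [0,0,10,0,0,0,-1],
    [0,0,18,0,0,0,-1],
    [0,0,22,0,0,0,-1],
    [0,0,26,0,0,0,-1],
    [0,0,28,0,0,0,-1],
    [0,0,30,0,0,0,-1],
    [0,0,30,0,0,0,-1],
  ],
)

```text
time_s: 31.88
tool_pos: [0.5428, 0.0234, 0.1054]
tool_rot: [3.141, -0.0, 2.644]
wrist_force: [-0.4, 5.8, -0.5]
finger_gap: 0.614
finger_force: 30.0
```

Call:
apply_moves(
  series=[
    [0.4,0.7,1,0,0,0,-1],
    [0.4,0.7,2,0,0,0,-1],
    [0.4,0.7,2.5,0,0,0,-1],
    [0.4,0.7,2.5,0,0,0,-1],
  ],
)

```text
time_s: 32.38
tool_pos: [0.5428, 0.0235, 0.103]
tool_rot: [3.141, -0.0, 2.643]
wrist_force: [-1.4, 4.8, 3.8]
finger_gap: 0.617
finger_force: 30.0
```

Call:
apply_moves(
  series=[
    [0.3,0.5,0.3,0,0,0.1,-1],
    [0.3,0.5,1.1,0,0,0.22,-1],
    [0.3,0.5,1.8,0,0,0.34,-1],
    [0.3,0.5,2.5,0,0,0.46,-1],
    [0.3,0.5,3.2,0,0,0.58,-1],
    [0.3,0.5,4,0,0,0.7,-1],
    [0.3,0.5,4,0,0,0.7,-1],
  ],
)

```text
time_s: 33.25
tool_pos: [0.5427, 0.0237, 0.099]
tool_rot: [-3.141, 0.0, 1.943]
wrist_force: [-2.4, 0.8, 2.4]
finger_gap: 0.617
finger_force: 30.0
```

```bash
python3 - <<'E'
from h import *
s=st();print(s["tool_pos"],s["tool_rot"],s["wrist_force"],s["torque"],s["q"][6],s["finger_gap"])
E
```

```text
[0.54272236 0.02374406 0.09899275] [-3.14130319e+00  4.50774955e-04  1.94335621e+00] [-2.43492962  0.78056288  2.37437492] [ 0.40752141  0.31554782 -0.07007575] -0.10532544505318886 0.6170324600303287
```

Call:
apply_moves(
  series=[
    [0,0,0.6,0,0,0.11,-1],
    [0,0,1.3,0,0,0.23,-1],
    [0,0,2.0,0,0,0.35,-1],
    [0,0,2.7,0,0,0.47,-1],
    [0,0,3.4,0,0,0.59,-1],
    [0,0,4.1,0,0,0.71,-1],
    [0,0,4.5,0,0,0.785,-1],
    [0,0,4.5,0,0,0.785,-1],
  ],
)

```text
time_s: 34.25
tool_pos: [0.5427, 0.0237, 0.0943]
tool_rot: [-3.141, 0.0, 1.161]
wrist_force: [-0.1, 1.4, -1.2]
finger_gap: 0.615
finger_force: 30.0
```

```bash
python3 - <<'E'
from h import *
s=st();print(s["tool_pos"],s["tool_rot"],s["wrist_force"],s["torque"],s["q"][6],s["finger_gap"])
E
```

```text
[0.54272978 0.02366581 0.09430727] [-3.14146906e+00  4.00610433e-04  1.16072233e+00] [-0.07798595  1.4184006  -1.15874508] [ 0.27813195  0.0460982  -0.01128724] -0.7962690341017123 0.6154929991517364
```

Call:
apply_moves(
  series=[
    [0,0,0.6,0,0,0.1,-1],
    [0,0,1.2,0,0,0.2,-1],
    [0,0,1.4,0,0,0.25,-1],
    [0,0,1.4,0,0,0.25,-1],
  ],
)

```text
time_s: 34.75
tool_pos: [0.543, 0.0237, 0.0933]
tool_rot: [3.141, 0.0, 0.911]
wrist_force: [-1.8, 0.8, 7.0]
finger_gap: 0.616
finger_force: 30.0
```

```bash
python3 - <<'E'
from h import *
s=st();print(s["tool_pos"],s["tool_rot"],s["wrist_force"],s["torque"],s["q"][6],s["finger_gap"])
E
```

```text
[0.54297893 0.02374443 0.09334598] [3.14117178e+00 1.09881600e-04 9.11189515e-01] [-1.75278071  0.76934286  6.98530778] [ 0.21595744  0.56463736 -0.03655772] -1.017884605770665 0.615952087929814
```

Call:
apply_moves(
  series=[
    [0,0,0.1,0,0,0.08,-1],
    [0,0,0.2,0,0,0.16,-1],
    [0,0,0.2,0,0,0.24,-1],
    [0,0,0.2,0,0,0.24,-1],
  ],
)

```text
time_s: 35.25
tool_pos: [0.543, 0.0238, 0.0933]
tool_rot: [3.141, -0.0, 0.671]
wrist_force: [-2.9, 0.7, 8.7]
finger_gap: 0.616
finger_force: 30.0
```

```bash
python3 - <<'E'
from h import *
s=st();print(s["tool_pos"],s["tool_rot"],s["wrist_force"],s["torque"],s["q"][6],s["finger_gap"])
E
```

```text
[0.54299423 0.02380209 0.09328788] [ 3.14111254e+00 -2.50862516e-05  6.70750990e-01] [-2.88890784  0.74324532  8.74904685] [ 0.27245599  0.81172964 -0.05010161] -1.2309964233285808 0.6160683405556814
```

Call:
apply_moves(
  series=[
    [0,0,-0.2,0,0,0.08,-1],
    [0,0,-0.2,0,0,0.16,-1],
    [0,0,-0.2,0,0,0.2,-1],
    [0,0,-0.2,0,0,0.2,-1],
  ],
)

```text
time_s: 35.75
tool_pos: [0.5427, 0.0238, 0.093]
tool_rot: [3.142, 0.0, 0.47]
wrist_force: [-4.6, 0.5, 4.9]
finger_gap: 0.621
finger_force: 30.0
```

```bash
python3 - <<'E'
from h import *
s=st();print(s["tool_pos"],s["tool_rot"],s["wrist_force"],s["torque"],s["q"][6],s["finger_gap"])
E
```

```text
[0.54265741 0.02380537 0.09303665] [3.14155643e+00 4.22421230e-04 4.70165124e-01] [-4.56182337  0.49456807  4.89885203] [0.04527746 0.76856065 0.44908096] -1.4089612428913252 0.6207962783055442
```

Call:
apply_moves(
  series=[
    [0,0,0,0,0,0.06,-1],
    [0,0,0,0,0,0.12,-1],
    [0,0,0,0,0,0.12,-1],
  ],
)

```text
time_s: 36.12
tool_pos: [0.5429, 0.024, 0.093]
tool_rot: [3.142, -0.0, 0.35]
wrist_force: [0.3, 1.4, 0.2]
finger_gap: 0.616
finger_force: 30.0
```

```bash
python3 - <<'E'
from h import *
s=st();print(s["tool_pos"],s["tool_rot"],s["wrist_force"],s["torque"],s["q"][6],s["finger_gap"])
E
```

```text
[0.54291126 0.02395117 0.09299184] [ 3.14158391e+00 -1.44117846e-04  3.50280356e-01] [0.2575393  1.35080135 0.18455157] [0.18038411 0.07842873 0.78278102] -1.5156510693675453 0.6161761306794846
```

Clamped at 0.78 N m. Open, turn round to yaw 70°, and lower onto the selector sleeve.

Call:
apply_moves(
  series=[
    [0,0,0,0,0,0,0.4],
    [0,0,0,0,0,0,0.7],
    [0,0,0,0,0,0,0.7],
    [0,0,0,0,0,-0.15,0.7],
    [0,0,0,0,0,-0.3,0.7],
    [0,0,0,0,0,-0.45,0.7],
    [0,0,0,0,0,-0.6,0.7],
    [0,0,0,0,0,-0.75,0.7],
    [0,0,0,0,0,-0.87,0.7],
    [0,0,8,0,0,-0.87,0.7],
    [0,0,16,0,0,-0.87,0.7],
    [0,0,22,0,0,-0.87,0.7],
    [0,0,24,0,0,-0.87,0.7],
    [0,0,24,0,0,-0.87,0.7],
  ],
)

```text
time_s: 37.88
tool_pos: [0.5428, 0.024, 0.0689]
tool_rot: [-3.141, -0.0, 1.218]
wrist_force: [0.3, 0.3, -0.4]
finger_gap: 0.848
finger_force: 0.0
```

Call:
apply_moves(
  series=[
    [0,0,0,0,0,0,0.2],
    [0,0,0,0,0,0,-1],
    [0,0,0,0,0,0,-1],
    [0,0,0,0,0,0,-1],
    [0,0,0,0,0,0.15,-1],
    [0,0,0,0,0,0.3,-1],
    [0,0,0,0,0,0.45,-1],
    [0,0,0,0,0,0.6,-1],
    [0,0,0,0,0,0.75,-1],
    [0,0,0,0,0,0.9,-1],
    [0,0,0,0,0,1.05,-1],
    [0,0,0,0,0,1.2,-1],
    [0,0,0,0,0,1.26,-1],
    [0,0,0,0,0,1.26,-1],
    [0,0,0,0,0,1.26,-1],
  ],
)

```text
time_s: 39.75
tool_pos: [0.5424, 0.0242, 0.0691]
tool_rot: [-3.142, 0.001, -0.042]
wrist_force: [-5.9, 2.2, 5.9]
finger_gap: 0.661
finger_force: 30.0
```

```bash
python3 - <<'E'
from h import *
s=st();print(s["tool_pos"],s["tool_rot"],s["wrist_force"],s["torque"],s["q"][6],s["finger_gap"])
E
```

```text
[0.54236089 0.02421225 0.06912297] [-3.14150386e+00  8.39578731e-04 -4.18366465e-02] [-5.8760715   2.18761663  5.94342112] [ 0.48084702  1.38128277 -0.03629668] -1.8681202841657412 0.6607890786191584
```

Call:
apply_moves(
  series=[
    [0,0,0,0,0,0,0.4],
    [0,0,0,0,0,0,0.7],
    [0,0,0,0,0,0,0.7],
    [0,0,-15,0,0,0,0.7],
    [0,0,-60,0,0,0,0.7],
    [0,0,-110,0,0,0,0.7],
    [-50,0,-110,0,0,0,0.7],
    [-90,0,-110,0,0,0,0.7],
    [-90,0,-110,0,0,0,0.7],
    [-90,0,-110,0,0,0,0.7],
  ],
)

```text
time_s: 41.0
tool_pos: [0.4536, 0.0276, 0.18]
tool_rot: [-3.142, -0.002, -0.042]
wrist_force: [0.4, 0.1, 0.6]
finger_gap: 0.85
finger_force: 0.0
```

```bash
python3 - <<'E'
from h import *
c=arm.capture("wrist")
u,v=map(int,proj(c,[.543,.0232,.09],True));print(u,v,st()["tool_pos"])
v0=max(v-60,0)
im=c["color"][v0:v0+120,u-70:u+70,::-1];cv2.imwrite("pics/w12.png",cv2.resize(im,None,fx=5,fy=5,interpolation=cv2.INTER_CUBIC))
np.save("w12.npy",[u-70,v0])
E
```

```text
253 100 [0.45373737 0.0277151  0.17966952]
```

View pics/w12.png

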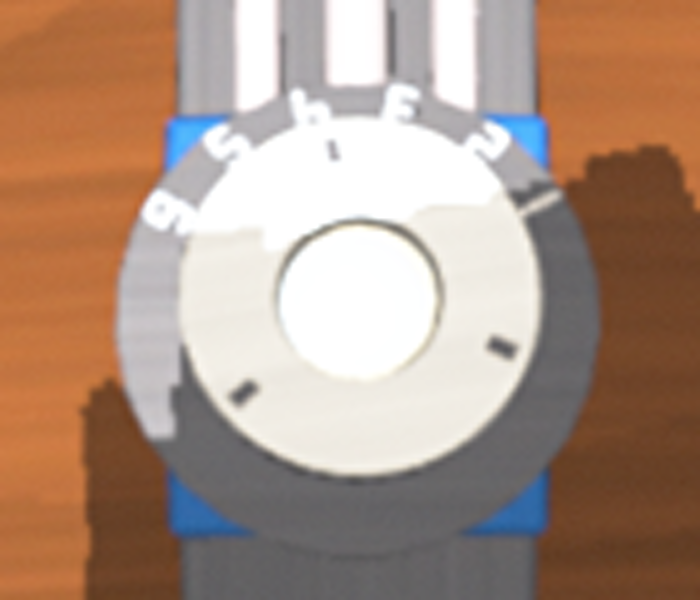

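w12: the bezel is on level over the filter, with marks at (333,150), (503,346) and (243,392), i.e. about -110° relative to the torch, inside the expected clamped range. The bezel hides the pointer from here. Look from outside, on the pointer's side.

```bash
python3 - <<'E'
from h import *
to(.66,-.07,.20,np.radians(142))
E
```

```text
shift [210.2  88.9 -20.1] turn [ 1.000e-03 -1.000e-03 -2.521e+00] rows>= 13.5
```

Call:
apply_moves(
  series=[
    [0,0,-20,0,0,-0.17,0.7],
    [20,10,-20,0,0,-0.35,0.7],
    [40,20,-20,0,0,-0.53,0.7],
    [60,30,-20,0,0,-0.71,0.7],
    [80,40,-20,0,0,-0.89,0.7],
    [100,50,-20,0,0,-1.07,0.7],
    [120,60,-20,0,0,-1.25,0.7],
    [140,70,-20,0,0,-1.43,0.7],
    [160,80,-20,0,0,-1.61,0.7],
    [180,85,-20,0,0,-1.79,0.7],
    [200,89,-20,0,0,-1.97,0.7],
    [210,89,-20,0,0,-2.15,0.7],
    [210,89,-20,0,0,-2.33,0.7],
    [210,89,-20,0,0,-2.52,0.7],
    [210,89,-20,0,0,-2.52,0.7],
    [210,89,-20,0,0,-2.52,0.7],
  ],
)

```text
time_s: 43.05
tool_pos: [0.6591, -0.0703, 0.1988]
tool_rot: [3.141, -0.001, 2.473]
wrist_force: [0.2, 1.2, 0.4]
finger_gap: 0.85
finger_force: 0.0
```

```bash
python3 - <<'E'
from h import *
c=shot("wrist","w13")
s=st();print(s["tool_pos"],s["tool_rot"])
C=np.array([.543,.0230])
g=cv2.cvtColor(c["color"],cv2.COLOR_RGB2GRAY)
def samp(r,z,a):
    u,v=proj(c,[C[0]+r*np.cos(a),C[1]+r*np.sin(a),z],True)
    return cv2.getRectSubPix(g,(1,1),(float(u),float(v)))[0,0]
A=np.arange(-90,31,3)
print("ang ",*A)
for r,z in [(.0300,.0805),(.0308,.0805),(.034,.070),(.0355,.070),(.041,.065)]: print(r,*[int(samp(r,z,np.radians(a))) for a in A])
for d in arm.look_for("wrist","selector_pointer"):
    print(d["confidence"],d["bbox"])
print(proj(c,[*C,.08],True))
E
```

```text
[ 0.65911466 -0.07018003  0.19889999] [ 3.14151274e+00 -2.93597576e-04  2.47386554e+00]
ang  -90 -87 -84 -81 -78 -75 -72 -69 -66 -63 -60 -57 -54 -51 -48 -45 -42 -39 -36 -33 -30 -27 -24 -21 -18 -15 -12 -9 -6 -3 0 3 6 9 12 15 18 21 24 27 30
0.03 41 46 49 47 43 46 47 46 46 45 44 44 46 44 41 41 80 173 108 40 41 41 43 41 41 43 44 42 43 43 41 39 42 44 42 41 45 43 37 50 58
0.0308 36 38 38 34 32 34 34 34 33 33 31 30 33 31 26 24 54 129 82 24 29 28 32 27 30 32 33 30 30 39 36 30 34 43 39 41 48 40 58 83 86
0.034 163 167 159 150 148 121 108 96 90 97 95 89 91 92 91 92 164 211 180 100 90 89 90 91 90 108 93 90 89 91 91 92 133 189 126 127 158 167 166 161 179
0.0355 174 174 174 172 174 167 166 140 109 162 145 99 99 90 89 93 192 213 156 94 90 88 91 96 94 158 108 108 109 121 129 133 189 251 178 167 174 171 170 167 180
0.041 173 173 169 172 170 174 177 172 171 188 251 185 177 173 170 171 202 223 251 195 172 172 174 173 170 225 251 205 170 172 172 169 225 240 248 209 169 171 168 166 209
0.67 [232.8, 54.0, 284.8, 81.7]
(np.float64(256.25955449350414), np.float64(43.85827404516559))
```

Pointer line at -39° and numeral 2 at about -37°, so it points at 2. Last check for a leftover brass ring.

```bash
python3 - <<'E'
from h import *
for cam in ["top","scene"]:
    c=arm.capture(cam);h=cv2.cvtColor(c["color"],cv2.COLOR_RGB2HSV)
    m=cv2.inRange(h,(22,110,120),(33,255,255));n,_,sts,ce=cv2.connectedComponentsWithStats(m)
    print(cam,[(sts[i,4],ce[i].round()) for i in range(1,n) if sts[i,4]>5])
    for l in ["whetstone","pocketknife","oil_tin","spacer1"]: print(l,[(d["bbox"],d["confidence"]) for d in arm.look_for(cam,l)[:2]])
old=cv2.cvtColor(cv2.imread("pics/top0.png"),cv2.COLOR_BGR2HSV);print(cv2.inRange(old,(22,110,120),(33,255,255)).sum()/255)
E
```

```text
top []
whetstone [([221.0, 92.8, 248.9, 172.0], 0.84)]
pocketknife []
oil_tin [([138.0, 146.4, 164.6, 169.8], 0.71)]
spacer1 []
scene []
whetstone [([157.1, 222.3, 248.1, 288.4], 0.79)]
pocketknife [([166.2, 158.7, 187.1, 197.1], 0.75)]
oil_tin [([268.9, 299.2, 300.1, 337.3], 0.55)]
spacer1 []
216.0
```

```bash
python3 -c "
from bench import arm
print(arm.finish_job())"
```

```text
the job is handed in; nothing more can be done
None
```

I handed the job in at about 43 s: the lens (dome up), both spacers on the bench and the filter are in the torch, the bezel is screwed down and clamped (0.78 N m measured), the selector points to 2, and nothing touched the bystanders.

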